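Set the bench battery charger to its third programme

ROBOT

A 7-joint arm with a two-finger parallel gripper is mounted at the origin on the work surface. World frame = base frame: x ahead of the robot, y to its left, z up, the work surface at z = 0. Lengths are in m, angles in rad, forces in N, time in s.
With the tool pointing down it reaches from about 0.425 to 0.975 m from the base axis. Payload 16.7 kg.
Tool frame: the origin (TCP) lies on the centre line of the jaws, within the pads' length; the fingertips stand manip.tips_ahead ahead of it and the grasp point (between the pads) lies 6 mm ahead of it (manip.tips_ahead is the distance from the TCP to the fingertips, in m); y points along the fingers, x is the direction in which the jaws open and shut, and the axes are right-handed (so a half turn about y gives the same grasp; the last joint's range is limited). The gripper opens to 85 mm and grips with 20 to 120 N. Pads are 22 mm wide; open, the fingers measure 114 mm over their backs; the gripper's body (76 mm by 85 mm) begins 54 mm behind the grasp point. The pads swing forward as they close: fully open they stand 13 mm farther back than shut.
Start: joints at [-1.347, 0.426, 0.074, 1.606, -0.034, 1.111, -0.067], TCP at [0.246, 0.628, 0.222] pointing down, gripper open.
Joint ranges: [-2.85, 2.85], [-0.5, 2.14], [-1.23, 1.37], [0.21, 2.46], [-1.02, 4.16], [0.16, 2.05], [-2.73, 2.73]. Speed limits (rad/s): [1.89, 1.89, 2.39, 2.39, 3.01, 3.01, 3.01].

INTERFACE

Orientations are given as a rotation vector (axis times angle).
In Python, from rig import manip, read_camera, order, nets gives the robot as it stands.
- The arm moves only by the shell command python3 -m inch 'ROWS' [OPENING] [FORCE]. ROWS is JSON, a list of rows, each a list of 6 numbers: the shift along the tool's x, y, z in mm, then the turn, a rotation vector about the tool's x, y, z in degrees. A call has 1 to 5 rows; each row shifts and turns the pose as measured when the row begins, along the tool's axes as they then stand; what a row does not reach is not made up. A row lasts 1/8 s, in which the tool goes at most 62.5 mm and 10.7 degrees, less where a joint would pass 70% of its speed; a pose out of reach is approached as far as the arm can. A call with a gripper value outside its range is refused whole. OPENING is the closure, from 0 (fully open) to 1 (shut), set as the call begins (- or left out, the last holds). The fingers move at their own pace and stop on an object; FORCE is the grip in N (left out, the last holds). Time passes only in rows, so rows that do not move let the fingers close. It gives the time, the measured TCP pose, the force and the opening at its end, in the units of the state.
- manip.read_state(): the state, without advancing time (a new reading comes with each control period).
- read_camera(name): name is "side" or "top" or "wrist"; returns a dict with "img" (480x640x3 uint8, red, green, blue), "fovy" (degrees; the focal length in pixels is half the picture's height over the tangent of half this angle, whatever the lens; pixels are square), "cx", "cy" (the principal point, pixels), "k1" (the pictures are not rectified: a ray, as slopes to the right and down, at radius r is drawn at 1 + k1 r^2 times it, then the intrinsics apply), "R" (3x3) and "t" (3): a world point X has camera coordinates R X + t. Camera axes: x right, y down, z forward; pixel columns grow to the right and rows downward; lengths in m; the calibration is good to about 2 mm. A picture is of the moment at which its call begins. There is no depth.
- order.job_done(): hands the job in, once; it reports no verdict.
Trained networks look in a picture, given as the dict that the camera call returned (one of the last four; its "shot" number tells which), for a name from the list of things; names that differ only in an ending like _2 or _b are one class to them, and where a whole thing is asked for, a point or a joint stands for the part that bears it (a point fixed in the world has none). Each returns a list of dicts, best first, with "p" (0 to 1); they miss things now and then, are a little off and sometimes report something else, mostly with a low value. They report only what shows in the picture. A call takes as long as a camera call.
- nets.cut_out(picture, label): "region" (480x640 bool, what is visible of it) and "rect" ([left, top, right, bottom] in pixels, round what is visible of it).
The state is a dict: "clock": time; "joints": joint angles; "joint_velocities": joint speeds; "joint_torque": joint torques, N m; "tool_pos": TCP position; "tool_rot": TCP orientation; "wrist_force": force on the tool from outside, world axes, zero at the start; "ft_torque": the same for the moment, N m; "finger_gap": opening from 0.0 (shut) to 1.0 (fully open).
Only numpy, scipy, OpenCV 4.12 (cv2) and the standard library are available. Lean on these libraries where they do the work, as an engineer would, in place of code of your own. Each camera call takes 0.05 s, during which the arm holds its last target. There are 200 camera calls.

TASK

Set the programme selector of the grey bench battery charger to its third position. The selector is the knob with the raised grip bar on the sloping panel: push it in against its spring, turn it clockwise until it springs fully out in the second position, then push it in again and turn it on until it springs fully out in the third. The worn notches lie some way off the printed marks, so feel for them and do not force the knob round while it is out; never turn it on to the fourth position, and leave the round trim knob and everything standing around as they are.

Things in the scene. Friction and masses are not known exactly. Their poses are not given: they have to be found in the camera images.
- charger: Grey steel bench charger, fixed, 230 mm deep (x) by 320 mm wide (y). Origin: centre of its underside on the table; x to its back, y to its left as the user sees it, z up. Its panel slopes at 20 degrees, facing up and to the front (-x): from 60 mm high at x = -115 mm up to 121 mm at x = +54 mm; behind it a flat ledge 121 mm high.
- selector_seat (a point): Fixed point where the selector's axis meets the panel. z: the panel's outward normal (the axis; the knob is pushed along -z), x up the slope, y to the left. White marks of 1, 2, 3 and 4 short bars, 49 mm out, roughly show the positions clockwise: first at the left (+y), second 30 degrees left of +x, third 30 degrees right of +x, fourth at the right.
- selector_grip (a point): Point on the axis inside the black knob's grip bar, 48 mm from the panel when out, 41 mm when pushed in; turns with the knob. z outward, x along the bar to the white pointer end. Bar 50 long (x), 14 thick (y), 36 mm tall, top 14 mm above this point; on a flange 48 across whose upper side is 22 mm below this point. Below: 18 mm shaft, fixed collar 72 across and 12 mm high.
- selector (a joint): Turn in rad, clockwise positive (pointer left at 0). First position: loose, from -0.33 up to a stop. Second near 1.047, third near 2.094, fourth near 3.142: the notches are all off by the same unknown amount, up to 0.17 either way. A pin in the notch (play 0.045) blocks turning unless pushed in. Let go within about 0.1 of a notch it springs out; else it stays in until turned to a notch.
- selector_push (a joint): How far the selector is pushed in, in m: 0 fully out, 0.007 at the hard stop. The spring takes 6 N to start and about 10 N at the stop. The pin is clear of the notch from 0.0055 on; out means under 0.002. Turning takes about 0.03 N m, and up to 0.1 N m while the pin rubs under the notched ring, let go between notches.
- trim_mark (a point): Point on the pointer line of the round trim knob, 12 mm off its axis, on its top. The knob, 30 mm across and 21 mm tall, stands low on the panel, 160 mm to the right of the selector and 35 mm farther down the slope. Not to be turned.
- fuse_box: Loose small carton 45 x 70 x 30 mm on the charger's rear ledge, behind the selector; origin at the centre of its underside. Leave alone.
- spray_can: Loose can, 60 mm across, 190 mm tall, standing to the left of the charger; origin at the centre of its underside. Leave alone.
- oil_filter: Loose oil filter, 76 mm across, 85 mm tall, standing to the right of the charger; origin at the centre of its underside. Leave alone.
- grease_jar: Loose jar, 68 mm across, 75 mm tall, standing to the right of the charger; origin at the centre of its underside. Leave alone.
- wrench: Loose wrench, 170 mm long, lying to the left of the charger. Leave alone.
- screwdriver: Loose screwdriver, 190 mm long, lying in front and to the right of the charger. Leave alone.

How it is judged:
On the way, in this order (a step that is already met when the one before it is completed fails the run):
1. the selector has sprung out in its second position (value of joint selector between 0.75 and 1.35 rad and value of joint selector_push below 0.002 m), for 0.2 s.
2. the selector has sprung out in its third position (value of joint selector between 1.79 and 2.4 rad and value of joint selector_push below 0.002 m), for 0.2 s.
At the end, for the whole second after the job is handed in: The selector stands still in the notch of its third position (2.094 rad, within 0.3) and is fully out (pushed in less than 2 mm) (all of step 2 and velocity of joint selector between -0.05 and 0.05 rad/s); the robot touches nothing.
It fails at once if the selector was forced: turned between positions without being pushed in, or wrenched with over 320 N at the fingers ((value of joint selector between 0.35 and 0.7 rad and value of joint selector_push below 0.0035 m) or (value of joint selector between 1.4 and 1.74 rad and value of joint selector_push below 0.0035 m) or contact force between the fingers and charger above 320 N).
It fails at once if the selector turned most of the way on to the fourth position (beyond 2.75 rad) (value of joint selector above 2.75 rad).
It fails at once if the trim knob turned by more than 30 degrees or a thing beside the charger moved by more than 30 mm (distance of trim_mark from where it was at the start of the episode above 0.006 m or distance of any of fuse_box, spray_can, oil_filter, grease_jar, wrench, screwdriver from where it was at the start of the episode above 0.03 m).
It also fails if it takes over 48 s, if anything falls off the work surface, if the arm or the gripper's body presses on something with over 40 N, if the wrist force passes 120 N, or if a joint passes its speed limit or range.

## Working session

There is one attempt and no reset: what is moved stays moved. The work goes in short steps, Python scripts to look and compute and a shell command to move; the robot and the scene stay as the last step left them, time stands still between calls to the robot, and variables do not carry over. Pictures are saved under pics/ and viewed, about 8 in all and at most 12, crops included, and the job is handed in when it is done.

```bash
ls; mkdir -p pics
python3 - <<'E'
from rig import manip, read_camera, nets
import cv2, numpy as np
print(manip.read_state(), manip.tips_ahead)
for n in ("side","top"):
    c=read_camera(n); cv2.imwrite(f"pics/{n}0.png",c["img"][:,:,::-1])
    print(n,c["fovy"],c["cx"],c["cy"],c["k1"],c["R"],c["t"])
    for l in ("charger","selector_grip","trim_mark","spray_can"):
        for d in nets.cut_out(c,l)[:2]:
            ys,xs=np.nonzero(d["region"]); print(l,d["p"],d["rect"],xs.mean(),ys.mean())
E
```

```text
pics
{'clock': 0.0, 'joints': array([-1.34650959,  0.426722  ,  0.073808  ,  1.60662162, -0.03410036,
        1.1108202 , -0.06707682]), 'joint_velocities': array([-7.64614401e-04,  9.97254837e-06, -3.21016419e-04, -2.99725802e-04,
       -8.18319781e-04,  3.78398280e-04, -6.04265877e-04]), 'joint_torque': array([-2.22504146e-03, -9.49857688e+01,  3.76008108e+00, -4.63471735e+01,
        1.92317809e-02,  1.06300222e-02, -6.33158584e-05]), 'tool_pos': array([0.2463162 , 0.62798506, 0.22130955]), 'tool_rot': array([-1.36397501, -0.92887537,  0.93058969]), 'wrist_force': array([-0.06752325, -0.89818427, -0.65018988]), 'ft_torque': array([ 0.03315453,  0.01229034, -0.02147209]), 'finger_gap': 1.0050165328974114} 0.025
side 50.13561610836585 320.997121007173 231.74768390194924 0.0008282026729761455 [[ 0.98976506 -0.14172382  0.01671756]
 [-0.07202805 -0.59725338 -0.79881185]
 [ 0.12319528  0.78943192 -0.60134862]] [-0.55302725  0.12643566  0.85003815]
charger 0.63 [256.1, 178.8, 416.0, 355.8] 338.85935947774254 272.24017219357586
charger 0.59 [282.7, 264.2, 302.0, 286.0] 291.2056074766355 275.9657320872274
selector_grip 0.55 [307.4, 185.6, 332.6, 216.2] 316.29741379310343 202.13793103448276
trim_mark 0.52 [283.6, 263.0, 299.2, 288.3] 290.9756097560976 275.7134146341463
spray_can 0.58 [341.9, 120.4, 371.9, 187.0] 355.46291425565494 151.41609679116254
top 49.71111660719424 325.7299375050401 247.13527162807847 -0.061315458475194415 [[ 0.01313072 -0.99949703 -0.02886627]
 [-0.98428018 -0.00783508 -0.1764402 ]
 [ 0.17612528  0.03072929 -0.983888  ]] [0.0020003  0.58197173 0.9719543 ]
charger 0.88 [238.2, 167.9, 428.8, 323.7] 334.0107137542781 246.15192698774862
selector_grip 0.6 [272.4, 239.3, 308.0, 267.6] 291.3689655172414 252.75172413793103
trim_mark 0.47 [364.0, 283.0, 383.2, 300.8] 372.65727699530515 288.9906103286385
spray_can 0.74 [188.5, 177.3, 238.8, 232.1] 211.4659805603202 201.54831332189823
```

Run:
```python
import cv2,numpy as np
a=cv2.imread("pics/top0.png")[130:350,170:450];b=cv2.imread("pics/side0.png")[100:370,230:440]
a=cv2.resize(a,None,fx=1.55,fy=1.55,interpolation=3);b=cv2.resize(b,None,fx=1.7,fy=1.7,interpolation=3)
h=max(len(a),len(b));z=lambda i:cv2.copyMakeBorder(i,0,h-len(i),0,0,0)
cv2.imwrite("pics/ab.png",np.hstack([z(a),z(b)]))
```

```text
(no output)
```

View pics/ab.png

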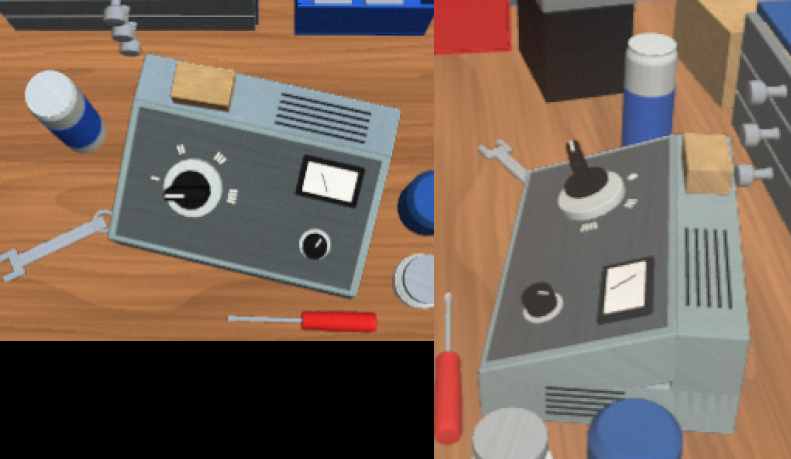

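```bash
cat > h.py <<'E'
import numpy as np, cv2
from scipy.optimize import least_squares
from scipy.spatial.transform import Rotation as Ro
def proj(c,X):
    f=240/np.tan(np.radians(c["fovy"])/2); p=c["R"]@X+c["t"]; s=p[:2]/p[2]
    return s*(1+c["k1"]*(s@s))*f+[c["cx"],c["cy"]]
T=np.radians(20); PX=np.array([np.cos(T),0,np.sin(T)]); PN=np.array([-np.sin(T),0,np.cos(T)]); PY=np.array([0,1.,0])
def loc(s,y,h): return np.array([-.115,0,.06])+s*PX+y*PY+h*PN
def world(p,X): return Ro.from_euler("z",p[2]).apply(X)+[p[0],p[1],0]
def seatR(p): return Ro.from_euler("z",p[2]).as_matrix()@np.stack([PX,PY,PN],1)
E
python3 - <<'E'
from h import *
from rig import read_camera
t=read_camera("top");s=read_camera("side")
C=[(t,(.115,.16,.121),(263.5,165.5)),(t,(.115,-.16,.121),(428,199.7)),(t,(-.115,.16,.06),(241,283.5)),(t,(-.115,-.16,.06),(399,321)),
(s,(-.115,-.16,.06),(257.6,317.6)),(s,(-.115,.16,.06),(284.7,201)),(s,(.115,-.16,.121),(414.7,297))]
def F(p):
    S=p[3];Y=p[4]
    r=[proj(c,world(p,np.array(X)))-u for c,X,u in C]
    for c,S2,Y2,h,u in [(t,S,Y,.012,(294.5,250.6)),(t,S,Y,.045,(291.4,252.8)),(s,S,Y,.045,(316.3,202.1)),
        (t,S-.035,Y-.16,.015,(372.7,289)),(s,S-.035,Y-.16,.013,(291,275.7))]:
        r.append(proj(c,world(p,loc(S2,Y2,h)))-u)
    return np.ravel(r)
q=least_squares(F,[.6,0,-.2,.09,.08],loss="soft_l1")
print(q.x,np.round(F(q.x).reshape(-1,2),1))
p=q.x; np.save("p.npy",p)
print("seat",world(p,loc(p[3],p[4],0)),"grip",world(p,loc(p[3],p[4],.048)));print(seatR(p))
E
```

```text
[ 0.58531428 -0.00361512 -0.2205094   0.09078838  0.06298578] [[-0.2 -3. ]
 [ 0.6 -0.8]
 [-2.8 -0.5]
 [ 0.4  0.2]
 [-3.5 -0.1]
 [-1.2 -1.6]
 [ 0.5  1.3]
 [-0.  -0.2]
 [ 0.1  0.7]
 [-1.6 -5.2]
 [ 0.9 -1.1]
 [ 0.1 -0.1]]
seat [0.57012296 0.06433883 0.09105146] grip [0.55410351 0.06792966 0.1361567 ]
[[ 0.91693905  0.21872672 -0.33373852]
 [-0.20553588  0.97578616  0.07480894]
 [ 0.34202014  0.          0.93969262]]
```

```bash
cat >> h.py <<'E'
from rig import manip
def target(h,ang,flip):  # tool pose: TCP h (m) above grip point, bar turn ang (rad, cw)
    p=np.load("p.npy"); S=seatR(p); g=world(p,loc(p[3],p[4],.048))
    y=-S[:,2]; bar=S[:,1]*np.cos(ang)+S[:,0]*np.sin(ang)   # pointer left at 0, cw -> up the slope
    x=np.cross(y,bar)*flip; R=np.stack([x,y,np.cross(x,y)],1)
    return g+S[:,2]*h,R
def plan(pos,R,k=5,vm=60,wm=10.,show=True):
    s=manip.read_state(); P=s["tool_pos"].copy(); Q=Ro.from_rotvec(s["tool_rot"])
    d=pos-P; w=(Q.inv()*Ro.from_matrix(R)).as_rotvec(degrees=True)
    n=max(1,int(np.ceil(max(np.linalg.norm(d)*1e3/vm,np.linalg.norm(w)/wm)))); rows=[]
    for i in range(min(k,n)):
        rows.append([round(float(v),1) for v in np.r_[Q.inv().apply(d/n)*1e3,w/n]]); Q=Q*Ro.from_rotvec(w/n,degrees=True)
    if show: print("n",n,"dist mm",np.round(d*1e3,1),"turn",np.round(w,1),"J",np.round(s["joints"],2),"F",np.round(s["wrist_force"],1),np.round(s["ft_torque"],2));print(str(rows).replace(" ",""))
E
python3 - <<'E'
from h import *
print(Ro.from_rotvec(manip.read_state()["tool_rot"]).as_matrix().round(2))
for f in (1,-1): plan(*target(.1,-.3,f))
E
```

```text
[[ 0.37 -0.   -0.93]
 [ 0.93 -0.    0.37]
 [-0.   -1.    0.  ]]
n 11 dist mm [ 274.3 -552.9    8.1] turn [-15.9  63.3 -13.8] J [-1.35  0.43  0.07  1.61 -0.03  1.11 -0.07] F [-0.8 -0.1 -0.2] [-0.03 -0.   -0.04]
[[-37.7,-0.7,-41.6,-1.4,5.8,-1.3],[-33.3,-0.4,-45.2,-1.4,5.8,-1.3],[-28.6,0.1,-48.3,-1.4,5.8,-1.3],[-23.6,0.8,-50.9,-1.4,5.8,-1.3],[-18.4,1.6,-53.0,-1.4,5.8,-1.3]]
n 12 dist mm [ 274.3 -552.9    8.1] turn [ -15.6 -114.6   18. ] J [-1.35  0.43  0.07  1.61 -0.03  1.11 -0.07] F [-0.8 -0.1 -0.2] [-0.03 -0.   -0.04]
[[-34.5,-0.7,-38.1,-1.3,-9.6,1.5],[-40.4,1.1,-31.8,-1.3,-9.6,1.5],[-45.1,2.9,-24.7,-1.3,-9.6,1.5],[-48.4,4.6,-16.8,-1.3,-9.6,1.5],[-50.4,6.2,-8.4,-1.3,-9.6,1.5]]
```

```bash
python3 -m inch '[[-38,-2,-41,-1.4,5.8,-1.3],[-33,-2,-45,-1.4,5.8,-1.3],[-28.6,0,-48,-1.4,5.8,-1.3],[-23.6,0.8,-51,-1.4,5.8,-1.3],[-18.4,1.6,-53,-1.4,5.8,-1.3]]' 0; python3 -c "
from h import *
plan(*target(.1,-.3,1))"
```

```text
clock: 1.23
tool_pos: [0.3705, 0.3727, 0.2272]
tool_rot: [-1.537, -0.665, 0.4]
wrist_force: [0.8, -0.4, 0.3]
finger_gap: 0.999
n 6 dist mm [ 150.3 -297.3    3. ] turn [-9.  33.7 -7.3] J [-1.25  0.1   0.27  2.04  0.13  0.89 -0.38] F [ 0.8 -0.4  0.3] [-0.03  0.11 -0.03]
[[-11.8,2.6,-54.2,-1.5,5.6,-1.2],[-6.5,3.9,-55.0,-1.5,5.6,-1.2],[-1.2,5.2,-55.3,-1.5,5.6,-1.2],[4.1,6.7,-55.0,-1.5,5.6,-1.2],[9.3,8.3,-54.1,-1.5,5.6,-1.2]]
```

```bash
python3 -m inch '[[-12,2.6,-54,-1.5,5.6,-1.2],[-6.5,4,-55,-1.5,5.6,-1.2],[-1,5,-55,-1.5,5.6,-1.2],[4,6.7,-55,-1.5,5.6,-1.2],[9,8,-54,-1.5,5.6,-1.2]]' 0; python3 -c "
from h import *
plan(*target(.1,-.3,1))"
```

```text
clock: 1.85
tool_pos: [0.4966, 0.116, 0.2313]
tool_rot: [-1.632, -0.38, -0.123]
wrist_force: [1.2, 0.7, -0.2]
finger_gap: 1.002
n 1 dist mm [ 24.1 -40.6  -1.2] turn [-1.4  4.6 -0.9] J [-1.01 -0.04  0.51  2.2   0.32  0.74 -0.54] F [ 1.2  0.7 -0.2] [0.07 0.29 0.02]
[[15.3,10.9,-43.3,-1.4,4.6,-0.9]]
```

```bash
python3 -m inch '[[15,11,-43,-1.4,4.6,-0.9],[0,0,0,0,0,0]]' 0
python3 - <<'E'
from h import *
from rig import read_camera,nets
plan(*target(.05,-.3,1))
c=read_camera("wrist"); im=c["img"][:,:,::-1].copy()
p=np.load("p.npy"); a=-.33
S=p[3];Y=p[4]
for q in [loc(S,Y,0),loc(S,Y,.062),loc(S,Y+.049,0),loc(S,Y,.062)+.025*(np.cos(a)*PY+np.sin(a)*PX),loc(S-.035,Y-.16,.021)]:
    u=proj(c,world(p,q)); print(u.round(1)); cv2.circle(im,tuple(int(v) for v in u),4,(0,0,255),1)
cv2.imwrite("pics/w1.png",im)
E
```

```text
clock: 2.1
tool_pos: [0.5217, 0.0707, 0.2305]
tool_rot: [-1.643, -0.325, -0.214]
wrist_force: [-0.9, 0.7, 1.0]
finger_gap: 0.997
n 1 dist mm [ 15.7   1.  -47.3] turn [ 0.1 -0.5  0.1] J [-0.96 -0.02  0.57  2.19  0.33  0.7  -0.54] F [-0.9  0.7  1. ] [0.13 0.38 0.02]
[[-0.7,49.7,4.8,0.1,-0.5,0.1]]
[318.3 216.4]
[318.2 236.3]
[334.3 164.1]
[316.7 203. ]
[237.7 363.3]
```

View pics/w1.png

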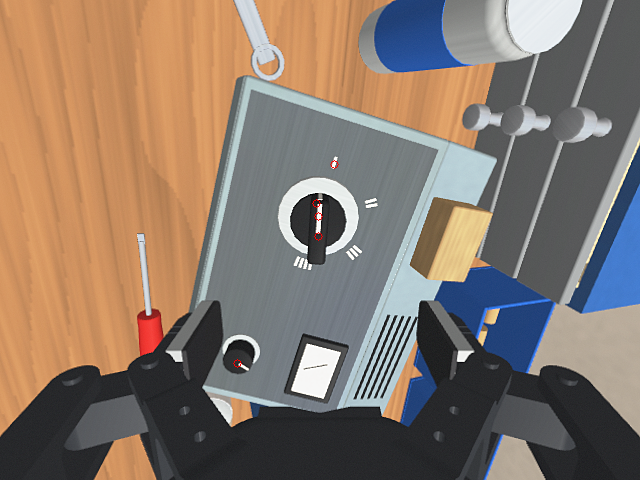

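```bash
python3 -m inch '[[-0.7,50,7.5,0,0,0],[0,22,0,0,0,0],[0,20,0,0,0,0],[0,0,0,0,0,0]]' 0
python3 - <<'E'
from h import *
from rig import read_camera,nets
plan(*target(.008,-.3,1))
c=read_camera("wrist"); im=c["img"][:,:,::-1].copy()
cv2.imwrite("pics/w2.png",im)
E
```

```text
clock: 2.65
tool_pos: [0.5515, 0.0785, 0.1417]
tool_rot: [-1.637, -0.334, -0.206]
wrist_force: [0.5, -0.2, 0.2]
finger_gap: 0.998
n 1 dist mm [-0.  -9.9  1.9] turn [-0.3  0.1  0.2] J [-0.88  0.21  0.57  2.23  0.15  0.44 -0.39] F [ 0.5 -0.2  0.2] [0.06 0.34 0.01]
[[-0.3,-1.1,-10.0,-0.3,0.1,0.2]]
```

View pics/w2.png

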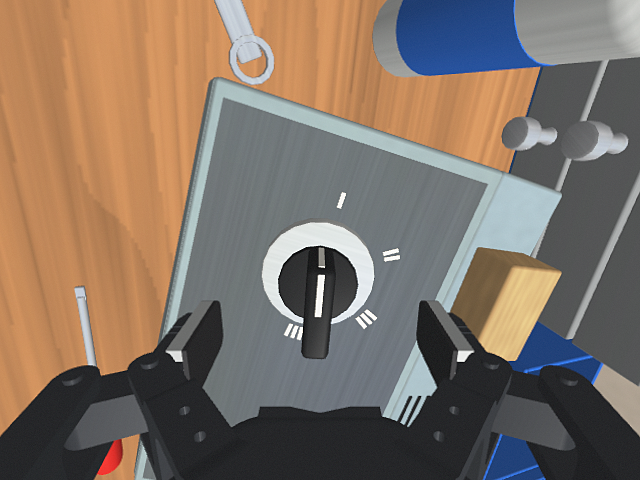

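Run:
```python
from h import *
from rig import read_camera,nets
c=read_camera("wrist"); im=c["img"]; p=np.load("p.npy"); S,Y=p[3:]
for d in nets.cut_out(c,"selector_grip")[:1]: print(d["rect"],d["p"])
a=-.33
B=lambda S,Y,r,h:proj(c,world(p,loc(S,Y,h)+r*(np.cos(a)*PY+np.sin(a)*PX)))
print("ends",B(S,Y,.025,.062),B(S,Y,-.025,.062),"collar",B(S,Y,.036,.012),B(S,Y,-.036,.012),"mark1",proj(c,world(p,loc(S,Y+.049,0))))
q=least_squares(lambda e:np.r_[B(S+e[0],Y+e[1],-.025,.062)-(317,350),B(S+e[0],Y+e[1],0,.012)-(318.5,270),proj(c,world(p,loc(S+e[0],Y+e[1]+.049,0)))-(342,200)],[0,0])
print(q.x,q.fun.round(1))
cv2.imwrite("pics/crop.png",cv2.resize(im[220:380,230:400,::-1],None,fx=3,fy=3))
```

```text
[277.7, 247.8, 357.1, 356.2] 0.57
ends [315.60818938 272.88876876] [318.87466792 362.99775621] collar [315.51869463 223.66139515] [319.15909684 328.34156782] mark1 [340.3497351  202.13268532]
[-0.00144528  0.00485537] [ 2.   4.5 -1.   1.2 -1.4 -5.9]
```

View pics/crop.png

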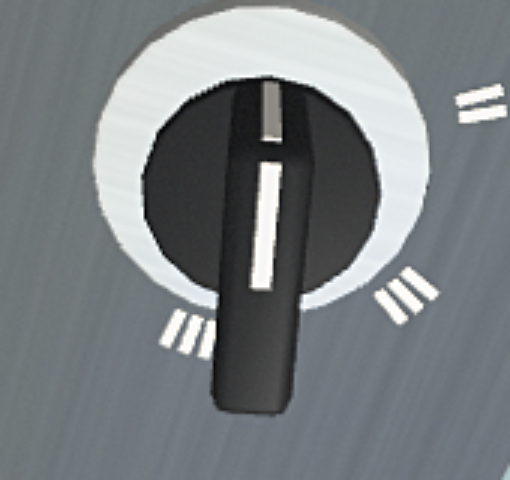

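```bash
python3 -c "
from h import *
p=np.load('p.npy');p[4]+=.002;np.save('p.npy',p)"
python3 -m inch '[[0,-1,-8,0,1,0],[0,0,0,0,0,0]]' 0; python3 -c "
from h import *
plan(*target(.008,-.28,1))"
```

```text
clock: 3.05
tool_pos: [0.5526, 0.0708, 0.147]
tool_rot: [-1.63, -0.323, -0.225]
wrist_force: [0.0, -0.3, -0.4]
finger_gap: 1.0
n 1 dist mm [-0.7 -0.3 -3.3] turn [-0.5  0.   0.4] J [-0.87  0.19  0.58  2.23  0.15  0.45 -0.38] F [ 0.  -0.3 -0.4] [ 0.09  0.37 -0.05]
[[-1.8,2.9,0.0,-0.5,0.0,0.4]]
```

```bash
python3 -m inch '[[-1.5,3,0,-0.5,0,0.4],[0,0,0,0,0,0],[0,0,0,0,0,0],[0,0,0,0,0,0],[0,0,0,0,0,0]]' 0.7 40; python3 -c "
from h import *
plan(*target(.008,-.28,1))"
```

```text
clock: 3.68
tool_pos: [0.5523, 0.0708, 0.1439]
tool_rot: [-1.64, -0.317, -0.222]
wrist_force: [-0.2, -0.1, -0.7]
finger_gap: 0.301
n 1 dist mm [-0.4 -0.3 -0.2] turn [-0.   0.   0.1] J [-0.88  0.2   0.58  2.22  0.15  0.45 -0.39] F [-0.2 -0.1 -0.7] [ 0.04  0.35 -0.05]
[[-0.5,0.1,-0.3,-0.0,0.0,0.1]]
```

```bash
python3 -m inch '[[0,0,0,0,0,0],[0,0,0,0,0,0],[0,0,0,0,0,0]]' 1 50; python3 -c "
from h import *
plan(*target(.008,-.28,1))"
```

```text
clock: 4.05
tool_pos: [0.5522, 0.0708, 0.1439]
tool_rot: [-1.64, -0.317, -0.222]
wrist_force: [-1.3, 0.7, -0.2]
finger_gap: 0.005
n 1 dist mm [-0.4 -0.3 -0.2] turn [-0.   0.   0.1] J [-0.88  0.2   0.58  2.22  0.15  0.45 -0.39] F [-1.3  0.7 -0.2] [ 0.09  0.36 -0.02]
[[-0.4,0.1,-0.3,-0.0,0.0,0.1]]
```

Run:
```python
from h import *
from rig import read_camera
a=read_camera("wrist")["img"][150:450,150:500];b=read_camera("side")["img"][140:260,250:390]
b=cv2.resize(b,(350,300),interpolation=2)
cv2.imwrite("pics/s3.png",np.hstack([a,b])[:,:,::-1])
```

```text
(no output)
```

View pics/s3.png

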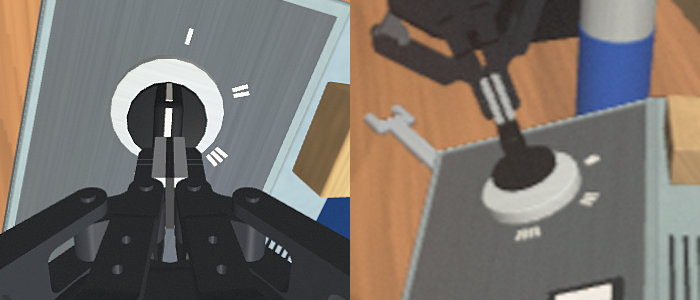

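Run:
```python
from h import *
from rig import read_camera
s=manip.read_state();P=s["tool_pos"];R=Ro.from_rotvec(s["tool_rot"]).as_matrix()
w=read_camera("wrist");c=read_camera("side");t=read_camera("top")
p=np.load("p.npy");S,Y=p[3:]
for n,X in [("tcp",P),("tip",P+.025*R[:,1]),("tip-",P-.025*R[:,1])]+[(f"axis{h}",world(p,loc(S,Y,h))) for h in (.012,.026,.062)]:
    print(n,X.round(3),"w",(proj(w,X)-(150,150)).round(),"s",((proj(c,X)-(250,140))*2.5+(350,0)).round(),"top",proj(t,X).round())
a=t["img"][200:300,240:340];b=c["img"][170:240,280:350]
cv2.imwrite("pics/s4.png",np.hstack([cv2.resize(a,(400,400),interpolation=2),cv2.resize(b,(400,400),interpolation=2)])[:,:,::-1])
print(w["t"],c["t"])
```

```text
tcp [0.552 0.071 0.144] w [169. 145.] s [507. 127.] top [289. 254.]
tip [0.561 0.069 0.12 ] w [169. 125.] s [519. 156.] top [292. 252.]
tip- [0.544 0.073 0.167] w [169. 172.] s [495.  97.] top [287. 257.]
axis0.012 [0.567 0.067 0.102] w [168. 113.] s [527. 178.] top [293. 250.]
axis0.026 [0.562 0.068 0.115] w [168. 122.] s [521. 163.] top [292. 251.]
axis0.062 [0.55  0.071 0.149] w [168. 151.] s [504. 121.] top [289. 255.]
[-0.57257768  0.0728915   0.13616923] [-0.55302725  0.12643566  0.85003815]
```

View pics/s4.png

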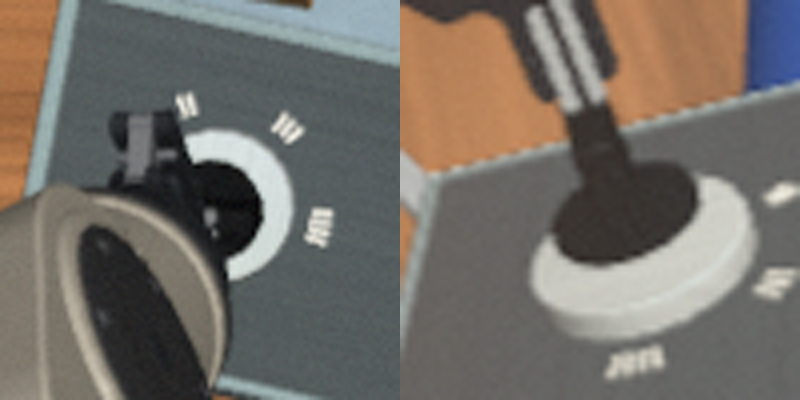

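```bash
cat > snap.py <<'E'
from rig import read_camera
import sys,cv2
cv2.imwrite(f"pics/{sys.argv[1]}.png",cv2.resize(read_camera("wrist")["img"][230:390,250:390,::-1],None,fx=2.8,fy=2.8,interpolation=2))
E
python3 snap.py q1; python3 -m inch '[[0,0,0,0,0,0],[0,0,0,0,0,0],[0,0,0,0,0,0]]' 0.6; python3 snap.py q2; python3 -c "
import cv2,numpy as np
cv2.imwrite('pics/q.png',np.hstack([cv2.imread('pics/q1.png'),cv2.imread('pics/q2.png')]))"
```

```text
clock: 4.72
tool_pos: [0.5523, 0.0708, 0.1439]
tool_rot: [-1.64, -0.317, -0.222]
wrist_force: [0.1, 0.4, -0.8]
finger_gap: 0.403
```

View pics/q.png

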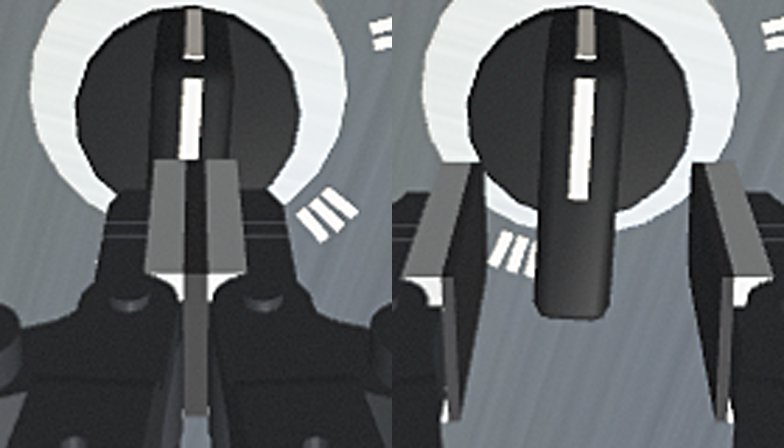

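```bash
for i in 1 2; do python3 -m inch '[[0,5,0,0,0,0],[0,0,0,0,0,0]]' 0.65 | egrep "pos|force"; done
```

```text
tool_pos: [0.554, 0.0704, 0.1388]
wrist_force: [-0.8, -1.3, 0.1]
tool_pos: [0.5558, 0.07, 0.1336]
wrist_force: [0.3, 0.8, -0.1]
```

```bash
python3 -m inch '[[0,5,0,0,0,0],[0,0,0,0,0,0]]'| egrep "pos|force"
python3 - <<'E'
from h import *
from rig import read_camera
plan(*target(.008,-.28,1))
a=read_camera("side")["img"][150:240,270:370];b=read_camera("wrist")["img"][230:390,250:390]
cv2.imwrite("pics/d1.png",np.hstack([cv2.resize(a,(450,405),interpolation=2),cv2.resize(b,(340,405),interpolation=2)])[:,:,::-1])
E
```

```text
tool_pos: [0.5576, 0.0695, 0.1286]
wrist_force: [1.9, -0.5, -0.0]
n 1 dist mm [-5.7  0.9 15.1] turn [-0.  0.  0.] J [-0.85  0.24  0.56  2.23  0.12  0.41 -0.36] F [ 1.9 -0.5 -0. ] [ 0.12  0.38 -0.03]
[[-0.3,-16.2,-0.3,-0.0,0.0,0.0]]
```

View pics/d1.png

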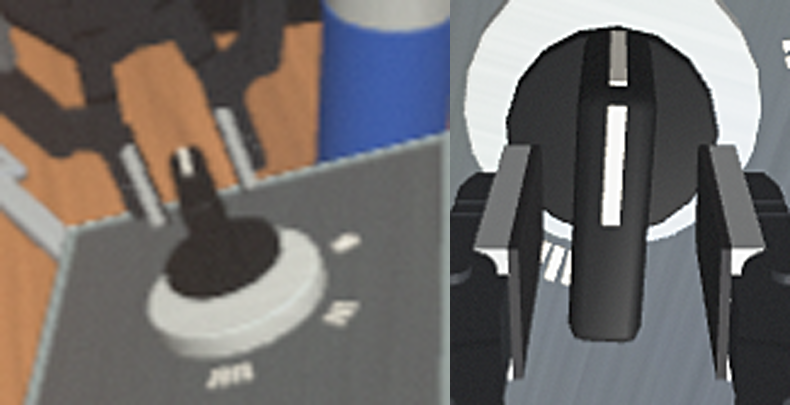

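```bash
for i in 1 2; do python3 -m inch '[[0,5,0,0,0,0],[0,0,0,0,0,0]]' | egrep "pos|force"; done
```

```text
tool_pos: [0.5595, 0.0693, 0.124]
wrist_force: [-0.5, 0.5, -0.2]
tool_pos: [0.5613, 0.0689, 0.1189]
wrist_force: [-1.0, -0.7, 0.5]
```

```bash
python3 -m inch '[[0,4,0,0,0,0],[0,0,0,0,0,0]]' | egrep "pos|force"; python3 -m inch '[[0,0,0,0,0,0],[0,0,0,0,0,0],[0,0,0,0,0,0],[0,0,0,0,0,0]]' 1 50;  python3 -c "
from h import *
plan(*target(.008,-.28,1))"
```

```text
tool_pos: [0.5627, 0.0685, 0.1149]
wrist_force: [1.7, -0.0, -0.7]
clock: 6.88
tool_pos: [0.5615, 0.0682, 0.1146]
tool_rot: [-1.64, -0.315, -0.22]
wrist_force: [-3.8, 0.6, 3.4]
finger_gap: 0.155
n 1 dist mm [-9.6  2.3 29.1] turn [-0.   0.  -0.1] J [-0.82  0.27  0.54  2.23  0.09  0.38 -0.34] F [-3.8  0.6  3.4] [-0.05  0.73 -0.05]
[[0.6,-30.7,-0.0,-0.0,0.0,-0.1]]
```

```bash
for i in 1 2; do python3 -m inch '[[0,3,0,0,0,0],[0,0,0,0,0,0]]' | egrep "pos|force|gap"; done
```

```text
tool_pos: [0.5625, 0.0679, 0.1119]
wrist_force: [-4.3, 1.0, 6.4]
finger_gap: 0.153
tool_pos: [0.5634, 0.0677, 0.1092]
wrist_force: [-6.2, 0.6, 7.2]
finger_gap: 0.152
```

```bash
python3 -m inch '[[0,2,0,0,0,0],[0,0,0,0,0,0]]'; python3 -c "
from h import *
plan(*target(-.03,-.28,1))"
```

```text
clock: 7.62
tool_pos: [0.5639, 0.0677, 0.1081]
tool_rot: [-1.639, -0.314, -0.221]
wrist_force: [-12.9, 0.3, 16.6]
finger_gap: 0.154
n 1 dist mm [ 0.6 -0.  -0.2] turn [-0.1 -0.  -0.1] J [-0.8   0.29  0.53  2.23  0.08  0.36 -0.32] F [-12.9   0.3  16.6] [-0.32  1.69 -0.29]
[[0.5,0.4,-0.0,-0.1,-0.0,-0.1]]
```

```bash
cat > st.py <<'E'
from h import *
s=manip.read_state(); p=np.load("p.npy"); S=seatR(p); g=world(p,loc(p[3],p[4],.048))
R=Ro.from_rotvec(s["tool_rot"]).as_matrix(); z=R[:,2]
print("ang deg %.1f"%np.degrees(np.arctan2(z@S[:,0],z@S[:,1])),"off(up,left,out)mm",(S.T@(s["tool_pos"]-g)*1e3).round(1),"F(up,left,out)",(S.T@s["wrist_force"]).round(1),"T",(S.T@s["ft_torque"]).round(2),"tilt",np.round(np.degrees(np.arccos(-R[:,1]@S[:,2])),1),"J7 %.2f J5 %.2f"%(s["joints"][6],s["joints"][4]),"gap %.3f t %.1f"%(s["finger_gap"],s["clock"]))
E
python3 st.py; python3 -m inch '[[0,0.7,0,0,4,0],[0,0.7,0,0,4,0],[0,0.7,0,0,4,0]]' >/dev/null; python3 st.py
```

```text
ang deg -16.0 off(up,left,out)mm [ -0.5  -0.1 -29.6] F(up,left,out) [-6.2 -2.6 19.9] T [-0.74  1.58 -0.03] tilt 0.1 J7 -0.32 J5 0.08 gap 0.154 t 7.6
ang deg -3.6 off(up,left,out)mm [ -0.3  -0.1 -29.8] F(up,left,out) [-7.7 -4.7 39.8] T [-1.12  2.11  0.04] tilt 0.2 J7 -0.48 J5 0.02 gap 0.151 t 8.0
```

```bash
python3 -m inch '[[0,-0.4,0,0,7,0],[0,0.1,0,0,7,0],[0,0.2,0,0,7,0]]' >/dev/null; python3 st.py;  python3 -m inch '[[0,0.1,0,0,7,0],[0,0.1,0,0,7,0]]' >/dev/null; python3 st.py
```

```text
ang deg 18.1 off(up,left,out)mm [ -0.3  -0.4 -29.1] F(up,left,out) [-1.9 -1.6  8.9] T [-0.53  0.82  0.05] tilt 0.2 J7 -0.75 J5 -0.09 gap 0.156 t 8.4
ang deg 32.6 off(up,left,out)mm [ -0.2  -0.5 -29. ] F(up,left,out) [-3.5 -2.   9. ] T [-0.57  0.85  0.07] tilt 0.3 J7 -0.93 J5 -0.17 gap 0.153 t 8.6
```

```bash
python3 -m inch '[[0,0.6,0,0,7,0],[0,0.3,0,0,6,0]]' >/dev/null; python3 st.py;  python3 -m inch '[[0,-2,0,0,0,0],[0,0,0,0,0,0]]' >/dev/null; python3 st.py
```

```text
ang deg 46.0 off(up,left,out)mm [ -0.1  -0.6 -29.6] F(up,left,out) [-4.1 -2.5 19.1] T [-0.74  1.16  0.08] tilt 0.3 J7 -1.09 J5 -0.25 gap 0.153 t 8.9
ang deg 46.1 off(up,left,out)mm [ -0.1  -0.6 -27.5] F(up,left,out) [-2.2 -0.   8.6] T [-0.5   0.73 -0.01] tilt 0.3 J7 -1.09 J5 -0.24 gap 0.153 t 9.1
```

```bash
python3 -m inch '[[0,-1,0,0,0,0],[0,0,0,0,0,0]]' >/dev/null; python3 st.py
```

```text
ang deg 46.1 off(up,left,out)mm [ -0.1  -0.7 -26.5] F(up,left,out) [-0.8  0.6 -2.2] T [-0.33  0.4  -0.04] tilt 0.2 J7 -1.09 J5 -0.24 gap 0.156 t 9.4
```

```bash
for i in 1 2 3; do python3 -m inch '[[0,0,0,0,2.5,0],[0,0,0,0,0,0]]' >/dev/null; python3 st.py; done
```

```text
ang deg 48.9 off(up,left,out)mm [ -0.1  -0.7 -26.4] F(up,left,out) [-1.3 -1.7  8. ] T [-0.38  0.72 -0.02] tilt 0.3 J7 -1.13 J5 -0.26 gap 0.155 t 9.6
ang deg 51.7 off(up,left,out)mm [ -0.1  -0.8 -26.3] F(up,left,out) [-2.  -0.7  6.5] T [-0.43  0.76 -0.05] tilt 0.3 J7 -1.16 J5 -0.27 gap 0.155 t 9.9
ang deg 54.5 off(up,left,out)mm [ -0.1  -0.8 -26.1] F(up,left,out) [-2.1 -0.7  7.9] T [-0.39  0.74 -0.04] tilt 0.3 J7 -1.19 J5 -0.29 gap 0.152 t 10.1
```

```bash
python3 -m inch '[[0,-2,0,0,0,0],[0,0,0,0,0,0]]' >/dev/null; python3 st.py; python3 -m inch '[[0,-2,0,0,0,0],[0,0,0,0,0,0]]' >/dev/null; python3 st.py
```

```text
ang deg 54.7 off(up,left,out)mm [ -0.2  -0.8 -24. ] F(up,left,out) [-2.  -1.1  7.6] T [-0.5   0.68  0.08] tilt 0.3 J7 -1.20 J5 -0.29 gap 0.157 t 10.4
ang deg 54.8 off(up,left,out)mm [ -0.3  -0.7 -22.2] F(up,left,out) [  1.4   1.4 -12.1] T [0.2  0.03 0.05] tilt 0.3 J7 -1.20 J5 -0.28 gap 0.151 t 10.6
```

```bash
python3 -m inch '[[0,1,0,0,0,0],[0,0,0,0,0,0],[0,0,0,0,0,0],[0,3,0,0,0,0],[0,3,0,0,0,0]]' >/dev/null; python3 st.py; python3 -m inch '[[0,1,0,0,0,0],[0,0.5,0,0,0,0]]' >/dev/null; python3 st.py
```

```text
ang deg 54.8 off(up,left,out)mm [ -0.2  -0.6 -29. ] F(up,left,out) [-2.4 -1.3  9.1] T [-0.44  0.74 -0.01] tilt 0.3 J7 -1.19 J5 -0.30 gap 0.153 t 11.2
ang deg 54.9 off(up,left,out)mm [  0.   -0.5 -29.8] F(up,left,out) [-8.9 -4.1 44.9] T [-1.05  2.21  0.07] tilt 0.4 J7 -1.18 J5 -0.30 gap 0.154 t 11.5
```

```bash
python3 -m inch '[[0,-0.1,0,0,7,0],[0,0.3,0,0,7,0],[0,0.3,0,0,7,0]]' >/dev/null; python3 st.py; python3 -m inch '[[0,0.3,0,0,7,0],[0,0.3,0,0,7,0]]' >/dev/null; python3 st.py
```

```text
ang deg 76.6 off(up,left,out)mm [ -0.   -0.8 -29.5] F(up,left,out) [-5.2 -2.1 20. ] T [-0.73  1.33  0.09] tilt 0.5 J7 -1.43 J5 -0.44 gap 0.154 t 11.9
ang deg 91.1 off(up,left,out)mm [  0.   -1.  -29.6] F(up,left,out) [-5.6 -2.7 24. ] T [-0.92  1.56  0.11] tilt 0.6 J7 -1.59 J5 -0.54 gap 0.150 t 12.1
```

```bash
python3 -m inch '[[0,0.3,0,0,7,0],[0,0.3,0,0,6.5,0]]' >/dev/null; python3 st.py;  python3 -m inch '[[0,-3,0,0,0,0],[0,0,0,0,0,0]]' >/dev/null; python3 st.py
```

```text
ang deg 105.1 off(up,left,out)mm [ -0.   -1.2 -29.6] F(up,left,out) [-6.1 -3.  25.4] T [-0.91  1.63  0.03] tilt 0.7 J7 -1.75 J5 -0.63 gap 0.154 t 12.4
ang deg 105.3 off(up,left,out)mm [ -0.1  -1.3 -26.6] F(up,left,out) [-0.  -0.3 -5.2] T [-0.27  0.33 -0.06] tilt 0.6 J7 -1.75 J5 -0.62 gap 0.153 t 12.6
```

```bash
for i in 1 2 3; do python3 -m inch '[[0,0,0,0,2.5,0],[0,0,0,0,0,0]]' >/dev/null; python3 st.py; done
```

```text
ang deg 108.0 off(up,left,out)mm [ -0.2  -1.3 -26.7] F(up,left,out) [-2.7 -1.   7.7] T [-0.45  0.75  0.01] tilt 0.7 J7 -1.79 J5 -0.64 gap 0.152 t 12.9
ang deg 110.8 off(up,left,out)mm [ -0.2  -1.3 -26.6] F(up,left,out) [-2.3  0.   8.2] T [-0.39  0.79  0.05] tilt 0.7 J7 -1.82 J5 -0.66 gap 0.153 t 13.1
ang deg 113.6 off(up,left,out)mm [ -0.3  -1.3 -26.6] F(up,left,out) [-3.3 -0.7  7.3] T [-0.42  0.81  0.04] tilt 0.7 J7 -1.85 J5 -0.68 gap 0.156 t 13.4
```

Same signature as before: the pin dropped in at 108°. Let it out.

```bash
python3 -m inch '[[0,-2,0,0,0.5,0],[0,0,0,0,0,0],[0,-2,0,0,0,0],[0,0,0,0,0,0]]' >/dev/null; python3 st.py; python3 -m inch '[[0,0.8,0,0,0,0],[0,0,0,0,0,0],[0,0,0,0,0,0]]' >/dev/null; python3 st.py
```

```text
ang deg 114.4 off(up,left,out)mm [ -0.2  -1.3 -22.5] F(up,left,out) [-2.8 -1.2  5.9] T [-0.47  0.7   0.05] tilt 0.8 J7 -1.86 J5 -0.67 gap 0.153 t 13.9
ang deg 114.4 off(up,left,out)mm [ -0.2  -1.3 -23.3] F(up,left,out) [-1.7 -0.1  5.6] T [-0.36  0.73  0.07] tilt 0.8 J7 -1.86 J5 -0.67 gap 0.155 t 14.2
```

```bash
python3 -m inch '[[0,-2,0,0,0,0],[0,0,0,0,0,0]]' >/dev/null; python3 st.py; python3 -m inch '[[0,0,0,0,0,0],[0,0,0,0,0,0],[0,0,0,0,0,0],[0,0,0,0,0,0]]' 0.65; python3 st.py
```

```text
ang deg 114.4 off(up,left,out)mm [ -0.7  -1.3 -21.9] F(up,left,out) [  4.    1.2 -22.9] T [ 0.21 -0.7  -0.07] tilt 0.7 J7 -1.87 J5 -0.67 gap 0.155 t 14.5
clock: 15.0
tool_pos: [0.5614, 0.0672, 0.1158]
tool_rot: [-0.544, 1.387, -1.757]
wrist_force: [0.1, 0.1, 0.2]
finger_gap: 0.347
ang deg 114.4 off(up,left,out)mm [ -0.1  -1.1 -21.7] F(up,left,out) [0.2 0.1 0.1] T [-0.01  0.34 -0.01] tilt 0.7 J7 -1.87 J5 -0.67 gap 0.347 t 15.0
```

Out and held by the notch; retreat along the axis, then look.

```bash
python3 -m inch '[[0,-20,0,0,0,0],[0,-40,0,0,0,0],[0,-50,0,0,0,0],[0,-30,0,0,0,0],[0,0,0,0,0,0]]'
python3 - <<'E'
from rig import read_camera
import cv2,numpy as np
a=read_camera("side")["img"][150:270,250:390];b=read_camera("wrist")["img"][100:400,150:500]
cv2.imwrite("pics/f.png",np.hstack([cv2.resize(a,(420,360),interpolation=2),cv2.resize(b,(380,360))])[:,:,::-1])
E
```

```text
clock: 15.62
tool_pos: [0.5154, 0.0844, 0.2]
tool_rot: [-0.593, 1.427, -1.73]
wrist_force: [-0.3, 0.4, -0.1]
finger_gap: 0.353
```

View pics/f.png

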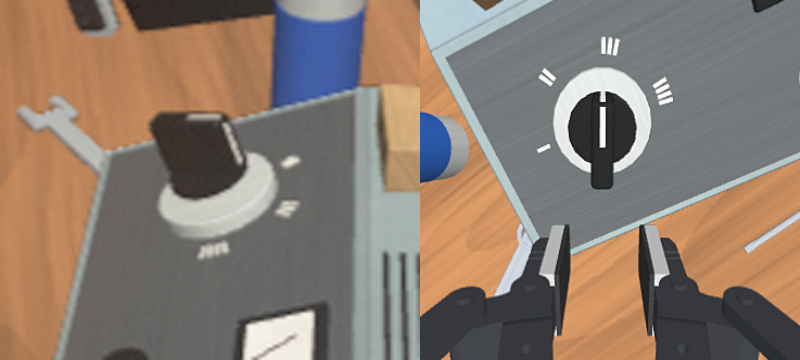

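```bash
python3 -c "
from rig import order; print(order.job_done())"
```

```text
the job is handed in; nothing more can be done
None
```

The selector is in its third position and fully out, and I handed the job in at about 15.6 s of the 48 s allowed. No verdict was reported.

- **What I did:** I gripped the bar once and pushed the knob in about 7 mm to its stop. I turned it clockwise until the pin fell in at about 48° and let it spring out at about 55° (second position). I then pushed it in again and turned it on; the pin fell in at about 108° and the knob sprang out at about 114° (2.0 rad, third position).
- **Last checks:** A gentle outward pull of 23 N met the out stop. The pull at the second position had met it too, at almost the same height. After I let go, the wrist force was near zero. The last picture shows the pointer towards the three-bar mark, the knob out and the gripper clear of it. The charger's left side, the spray can and the wrench look undisturbed. I did not measure the trim knob or the other loose things again, but the arm never went near them.
- **What disagreed:**
  - My first grip closed on air above the bar. The fingertips stood about 30 mm farther back than my model had them, so I lowered the tool in small steps, watching the wrist force, and gripped again.
  - On letting out at the third position the knob was still pressing outward with 6 N at first, so I lifted a little more until it met the stop.

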